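# Swap the battery pack of the annealer's temperature recorder

## Robot

A 7-joint arm with a two-finger parallel gripper is mounted at the origin on the work surface. World frame = base frame: x ahead of the robot, y to its left, z up, the work surface at z = 0. Lengths are in m, angles in rad, forces in N, time in s.
With the tool pointing down it reaches from about 0.4 to 0.85 m from the base axis. Payload 10.4 kg.
Tool frame: the origin (TCP) lies at the very end of the fingers, on their centre line; the grasp point (between the pads) lies 19 mm behind it (manip.grip_point_offset is the distance from the TCP to the grasp point, in m); z points along the fingers, y is the line along which they close (so a half turn about z gives the same grasp; the last joint's range is limited). The gripper opens to 85 mm and grips with 20 to 120 N. Pads are 22 mm wide; open, the fingers measure 114 mm over their backs; the gripper's body (76 mm by 85 mm) begins 54 mm behind the grasp point. The pads swing forward as they close: fully open they stand 13 mm farther back than shut.
Start: joints at [1.195, 0.332, -0.065, 1.46, 0.022, 1.35, -0.088], TCP at [0.216, -0.587, 0.231] pointing down, gripper open.
Joint ranges: [-2.6, 2.6], [-0.5, 2.12], [-1.47, 1.34], [0.16, 2.42], [-1.27, 4.41], [0.06, 2.06], [-2.6, 2.6]. Speed limits (rad/s): [2.22, 2.22, 2.79, 2.79, 3.14, 3.14, 3.14].

## Interface

Orientations are given as a unit quaternion [x, y, z, w].
In Python, from workcell import manip gives the robot as it stands. The module is installed in compiled form; this text tells all that it offers.
- The arm moves only by the shell command python3 -m inch 'ROWS' [OPENING] [FORCE]. ROWS is JSON, a list of rows, each a list of 2 entries, a list of its own where there are three numbers: the shift along the tool's x, y, z each as a share of 0.08 m, from -1 to 1, then the turn, a rotation vector about the tool's x, y, z each as a share of 45 degrees, from -1 to 1. A call has exactly 10 rows; each row is the pose to reach, as a shift and turn from the pose commanded when the call began, along the tool's axes at that moment; what a row does not reach only later rows make up. A row lasts 1/10 s, in which the tool goes at most 50 mm and 8.59 degrees, less where a joint would pass 70% of its speed; a pose out of reach is approached as far as the arm can. A call with a number of a shift or a turn outside -1 to 1 is refused whole. A call with a gripper value outside its range is refused whole. OPENING is the opening, from 0 (shut) to 1 (fully open), set as the call begins (- or left out, the last holds). The fingers move at their own pace and stop on an object; FORCE is the grip in N (left out, the last holds). Time passes only in rows, so rows that repeat a pose let the fingers close, or fill a call up. It gives the time, the measured TCP pose, the force, the opening and the grip force at its end, in the units of the state.
- manip.get_obs(): the state, without advancing time (a new reading comes with each control period).
- manip.camera(name): name is "side" or "top"; returns the picture (420x560x3 uint8, red, green, blue); there is no depth.
- manip.camera_params(name): a dict with "fov_y" (degrees; the focal length in pixels is half the picture's height over the tangent of half this angle, whatever the lens; pixels are square), "cx", "cy" (the principal point, pixels), "camera_from_world" (4x4, takes a point from world to camera coordinates). Camera axes: x right, y up, looking along -z (the intrinsics and any distortion apply to the point x, -y, -z); pixel columns grow to the right and rows downward; lengths in m; the calibration is good to about 2 mm. A picture is of the moment at which its call begins. camera_params takes no time and is no camera call.
- manip.hand_in(): hands the job in; it is judged then, once.
The state is a dict: "clock": time; "joint_pos": joint angles; "joint_velocities": joint speeds; "tau": joint torques, N m; "position": TCP position; "ee_rot": TCP orientation; "ft_force": force on the tool from outside, world axes, zero at the start; "torque": the same for the moment, N m; "grip_width": opening from 0.0 (shut) to 1.0 (fully open); "grasp_force": force on a finger pad.
Only numpy, scipy, OpenCV 4.12 (cv2) and the standard library are available. Lean on these libraries where they do the work, as an engineer would, in place of code of your own. Each camera call takes 0.05 s, during which the arm holds its last target. There are 200 camera calls.

## Task

The battery pack in the temperature recorder is spent: press it down until its catch lets go so that it rises by itself, lift it out and stand it in a free cradle of the charger, then put the charged pack from the charger into the recorder's bay and press it down until the catch holds it flush with the deck. How far a pack must be pressed past flush differs from recorder to recorder, so go by feel to the stop, but never press a pack into the recorder with more than 30 N. Leave the other things on the bench where they are, and let go of everything at the end.

Things in the scene. Friction and masses are not known exactly. Their poses are not given: they have to be found in the camera images.
- recorder: Bench-top temperature recorder, a grey box 160 mm (x) by 200 mm (y) by 114 mm tall, fixed to the bench; flat deck with a display and keys on its +y half and a rectangular battery bay in its -y half. Origin: centre of its underside; the bay's centre is at x 0, y -35 mm.
- bay_mouth (a point): Centre of the battery bay's mouth at deck level, 114 mm above the bench; axes as the recorder's, z up. The bay goes straight down, 39 by 63 mm (x, y): 1.5 mm clear of a pack all round, 4 mm chamfer. A pack put in rests, top 35 mm above the deck, on a sprung carriage (6 N up when out, 11 N when held); held by the push-push catch its top is flush. Once let go it rises by itself within a second.
- bay_seat (a point): Point in the bay 80 mm below its mouth, where the underside of a held pack rests. To make the push-push catch take hold, and again to let go, press the pack past flush to the stop and let it up: the stop lies 5 to 15 mm past flush, differs from recorder to recorder and cannot be seen; it is felt as force that rises by about 15 N per mm. Stopping over 1 mm short of it has no effect.
- charger: Fixed black drop-in charger, 96 mm (x) by 190 mm (y) by 42 mm tall, with two equal cradles side by side along its y. Origin: centre of its underside.
- cradle_left (a point): Centre of the floor of the charger's +y cradle, 12 mm above the bench, axes as the charger's. The cradle is an open pocket 30 mm deep, 40 mm (x) by 64 mm (y), 2 mm clear of a pack all round, with a 4 mm chamfer at its mouth. One of the two cradles holds the charged pack, the other is free.
- cradle_right (a point): The same for the -y cradle.
- pack_spent: The spent pack, at the start held flush in the recorder's bay: plastic battery pack, a box 36 mm (its x) by 60 mm (its y) by 80 mm tall, about 0.3 kg, its lowest 8 mm tapering in by 3 mm all round, ribs on its flat top. Origin: centre of its underside, z up. It fits either way round (half a turn).
- pack_charged: The charged pack, at the start standing in one of the charger's cradles with 50 mm of it above the charger: plastic battery pack, a box 36 mm (its x) by 60 mm (its y) by 80 mm tall, about 0.3 kg, its lowest 8 mm tapering in by 3 mm all round, ribs on its flat top. Origin: centre of its underside, z up. It fits either way round (half a turn).
- jacks: Bystander: glassblower's steel jacks lying flat, 250 mm long.
- tweezers: Bystander: steel tweezers lying flat, 210 mm long.
- paperweight: Bystander: glass paperweight, 68 mm wide, 54 mm tall.
- frit_jar: Bystander: glass jar, 54 mm wide, 85 mm tall, standing between recorder and charger.
- optic_mould: Bystander: steel optic mould, 88 mm wide, 74 mm tall.
- paddle: Bystander: wooden paddle lying flat, 270 mm long.
Things that resemble listed ones, but are neither listed nor needed, are in the scene too. Leave any pink or purple look-alike of the pack_spent alone.

How it is judged:
On the way:
1. the catch has let go of the spent pack: it stands at least 30 mm out of the recorder's bay, untouched (z of pack_spent in the frame of bay_mouth between -0.05 and -0.04 m and horizontal distance between pack_spent and bay_mouth below 0.006 m and contact force between the fingers and pack_spent below 0.05 N), for 0.1 s.
At the end, for the whole second after the job is handed in: The charged pack is held in the recorder's bay with its top flush with the deck (within 4 mm) and within 4 mm of the bay's centre; the spent pack stands upright on the floor of one of the charger's two cradles (within 6 mm of its centre, 4 mm in height, 0.1 rad); both at rest and released (horizontal distance between pack_charged and bay_mouth below 0.004 m and z of pack_charged in the frame of bay_mouth between -0.084 and -0.076 m and ((horizontal distance between pack_spent and cradle_left below 0.006 m and z of pack_spent in the frame of cradle_left between -0.004 and 0.004 m) or (horizontal distance between pack_spent and cradle_right below 0.006 m and z of pack_spent in the frame of cradle_right between -0.004 and 0.004 m)) and angle between pack_spent's own z axis and vertical below 0.1 rad and linear speed of each of pack_spent, pack_charged below 0.02 m/s); the robot touches nothing.
It fails at once if a pack is pressed into the recorder with more than 30 N (contact force between any of pack_spent, pack_charged and recorder above 30 N).
It fails at once if a bystander is moved by more than 20 mm (distance of any of jacks, tweezers, paperweight, frit_jar, optic_mould, paddle from where it was at the start of the episode above 0.02 m).
It also fails if it takes over 70 s, if anything falls off the work surface, if the arm or the gripper's body presses on something with over 40 N, if the wrist force passes 120 N, or if a joint passes its speed limit or range.

## Working session

There is one attempt and no reset: what is moved stays moved. The work goes in short steps, Python scripts to look and compute and a shell command to move; the robot and the scene stay as the last step left them, time stands still between calls to the robot, and variables do not carry over. Pictures are saved under pics/ and viewed, at most 10 in all, crops included, and the job is handed in when it is done.

```bash
mkdir -p pics; ls; python3 - <<'E'
from workcell import manip
import cv2
o=manip.get_obs()
print(o)
for n in("side","top"):
    p=manip.camera_params(n);print(n,p)
    cv2.imwrite(f"pics/{n}0.png",manip.camera(n)[:,:,::-1])
E
```

```text
pics
{'clock': 0.0, 'joint_pos': array([ 1.19540792,  0.3328613 , -0.06469839,  1.46093826,  0.02159082,
        1.34989043, -0.08849029]), 'joint_velocities': array([-4.71641624e-04, -9.95730957e-04,  9.36622979e-04,  1.41619214e-03,
       -1.92127855e-05, -6.29663911e-04,  2.21399758e-04]), 'tau': array([-3.66162949e-04, -6.25449371e+01,  4.87518171e-02, -3.91598010e+01,
        1.61294936e-02,  1.00941470e-02, -2.89423065e-05]), 'position': array([ 0.21581627, -0.5861607 ,  0.23052398]), 'ee_rot': array([ 9.84480221e-01,  1.75494167e-01, -1.50771773e-04, -6.84723580e-04]), 'ft_force': array([-1.0812191 ,  0.61207889,  0.3601463 ]), 'torque': array([-0.00906557,  0.03941465, -0.00957353]), 'grasp_force': 0.0, 'grip_width': 0.9983038388624748}
side {'fov_y': 42.59554316099742, 'cx': 274.3930682536651, 'cy': 212.04633094918015, 'camera_from_world': array([[-0.77172316, -0.63593446,  0.0055438 ,  0.40141808],
       [ 0.38198909, -0.45654903,  0.80352182, -0.30190604],
       [-0.5084562 ,  0.62221407,  0.59524948, -1.16988382],
       [ 0.        ,  0.        ,  0.        ,  1.        ]])}
top {'fov_y': 57.14122971613174, 'cx': 284.2000195429386, 'cy': 204.91168312775545, 'camera_from_world': array([[-0.02939269, -0.99913192,  0.02952066, -0.01009476],
       [ 0.99218896, -0.02558105,  0.12209287, -0.54138043],
       [-0.12123172,  0.03287871,  0.99207956, -1.04316907],
       [ 0.        ,  0.        ,  0.        ,  1.        ]])}
```

View pics/top0.png

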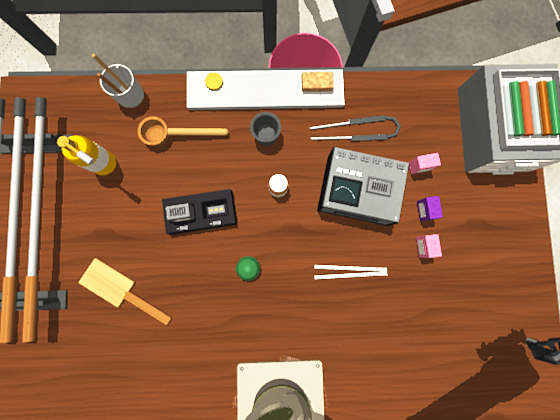

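View pics/side0.png

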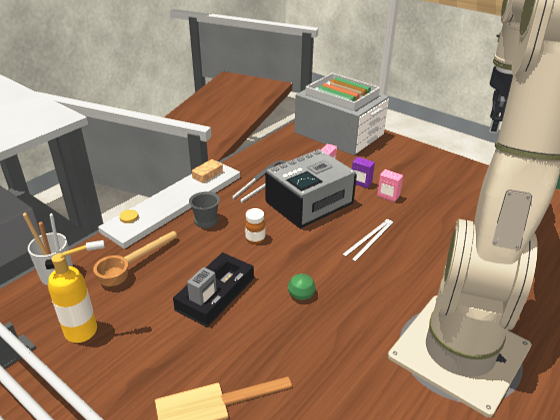

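The top view shows the recorder at about (364,186) with its spent pack at (380,186). The charger is at (199,212), with the charged pack in its left (+y) cradle at (178,212) and the free cradle at (216,210). The pink and purple blocks at (425,162), (430,208) and (428,245) are look-alikes and not needed. Next, an enlarged crop to confirm.

```bash
python3 - <<'E'
import cv2,numpy as np
t=cv2.imread("pics/top0.png");s=cv2.imread("pics/side0.png")
f=lambda im,x,y,w,h:cv2.resize(im[y:y+h,x:x+w],(400,300),interpolation=cv2.INTER_CUBIC)
cv2.imwrite("pics/crop0.png",np.vstack([np.hstack([f(t,312,142,100,75+10)if 0 else f(t,312,145,108,81),f(t,152,174,100,75)]),np.hstack([f(s,260,146,100,75),f(s,165,250,100,75)])]))
E
```

```text
(no output)
```

View pics/crop0.png

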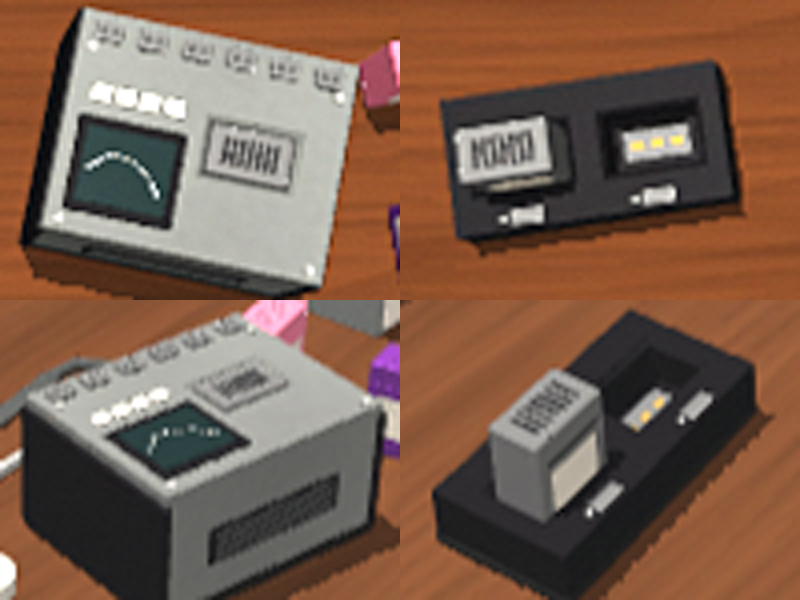

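The crops confirm the spent pack flush in the bay, with its outline visible in both views. The charged grey pack is in the +y cradle, and the -y cradle is empty with its contacts showing. Now I'll triangulate these corners.

```bash
cat > h.py <<'E'
import numpy as np
from workcell import manip
from scipy.spatial.transform import Rotation as R
def cam(n):
    p=manip.camera_params(n);M=p["camera_from_world"];return p,M[:3,:3],-M[:3,:3].T@M[:3,3],210/np.tan(np.radians(p["fov_y"]/2))
def ray(n,u):
    p,Rc,c,f=cam(n);u=np.atleast_2d(u)
    d=np.c_[(u[:,0]-p["cx"])/f,-(u[:,1]-p["cy"])/f,-np.ones(len(u))]@Rc
    return c,d
def plane(n,u,z):
    c,d=ray(n,u);return c+d*((z-c[2])/d[:,2])[:,None]
def tri(u,v):
    c,d=ray("top",u);e,g=ray("side",v);out=[]
    for a,b in zip(d,g):
        st,*_=np.linalg.lstsq(np.c_[a,-b],e-c,rcond=None)
        p,q=c+a*st[0],e+b*st[1];out.append(np.r_[(p+q)/2,np.linalg.norm(p-q)])
    return np.array(out)
def proj(n,X):
    p,Rc,c,f=cam(n);x=(np.atleast_2d(X)-c)@Rc.T
    return np.c_[p["cx"]+f*x[:,0]/-x[:,2],p["cy"]-f*x[:,1]/-x[:,2]]
E
cat > m.py <<'E'
from h import *
np.set_printoptions(precision=4,suppress=True)
cr=lambda L,s,o:(np.array(L,float)+.5)/s-.5+np.array(o)
s1=400/108
def edges(P):
    e=P[[1,2]]-P[[0,3]];g=P[[3,2]]-P[[0,1]]
    return "c",P.mean(0),"ang",np.degrees(np.arctan2(e[:,1],e[:,0])),np.degrees(np.arctan2(g[:,1],g[:,0])),"len",np.linalg.norm(e,axis=1),np.linalg.norm(g,axis=1)
rt=cr([(83,8),(360,68),(322,292),(40,232)],s1,(312,145))
bt=cr([(207,117),(303,136),(293,190),(202,170)],s1,(312,145))
pt=cr([(55,130),(150,115),(152,172),(62,188)],4,(152,174))
ct=cr([(200,112),(300,95),(307,165),(208,180)],4,(152,174))
kt=cr([(42,100),(320,62),(340,198),(57,240)],4,(152,174))
for n,u,z in(("rec",rt,.114),("bay",bt,.114),("packc",pt,.092),("crad",ct,.042),("charger",kt,.042)):print(n,z,*edges(plane("top",u,z)[:,:2]))
# side views
bs=cr([(190,85),(250,52),(290,78),(230,110)],4,(260,146))
ps=cr([(90,130),(153,70),(205,88),(140,155)],4,(165,250))
print("bay side",*edges(plane("side",bs,.114)[:,:2]));print("pack side",*edges(plane("side",ps,.092)[:,:2]))
print(tri([bt.mean(0),pt.mean(0)],[bs.mean(0),ps.mean(0)]))
o=manip.get_obs();T=R.from_quat(o["ee_rot"]).as_matrix();print(T);print(cam("top")[2])
for n in("top","side"):print(n,proj(n,o["position"]))
E
python3 m.py
```

```text
rec 0.114 c [ 0.5784 -0.2379] ang [-103.761  -103.5772] [166.8219 166.5972] len [0.2022 0.2015] [0.1641 0.1635]
bay 0.114 c [ 0.5744 -0.2731] ang [-102.7217 -103.9545] [171.477 165.978] len [0.0694 0.0657] [0.0383 0.0396]
packc 0.092 c [0.5238 0.2552] ang [-82.3203 -81.2946] [-172.8076 -177.9956] len [0.0622 0.0588] [0.0384 0.0376]
crad 0.042 c [0.5359 0.1657] ang [-81.6395 -82.8164] [-173.6012 -175.021 ] len [0.0694 0.0682] [0.0474 0.0489]
charger 0.042 c [0.529  0.2091] ang [-83.4846 -83.0588] [-173.514  -172.5158] len [0.1918 0.1935] [0.097  0.0956]
bay side c [ 0.5755 -0.2729] ang [-95.5161 -97.2307] [168.2205 165.5284] len [0.0661 0.0638] [0.0429 0.0451]
pack side c [0.521  0.2592] ang [-81.5474 -80.3634] [-173.4844 -166.1051] len [0.058  0.0626] [0.0359 0.0348]
[[ 0.5748 -0.2727  0.1141  0.0011]
 [ 0.5244  0.2565  0.0874  0.0003]]
[[ 0.9384  0.3456 -0.0005]
 [ 0.3456 -0.9384  0.0012]
 [-0.     -0.0013 -1.    ]]
[0.4104 0.0104 1.1013]
top [[542.5596 332.3209]]
side [[492.0351 128.6001]]
```

```bash
cat > go.py <<'E'
import sys
from h import *
# go.py x y z yaw(deg, of tool y; mod 180): shares for the remaining move
o=manip.get_obs();x,y,z,a=map(float,sys.argv[1:5])
T=R.from_quat(o["ee_rot"]);d=T.inv().apply(np.array([x,y,z])-o["position"])/.08
ty=T.as_matrix()[:,1];t=(a-np.degrees(np.arctan2(ty[1],ty[0]))+90)%180-90
b=T.as_matrix();want=np.array([np.cos(np.radians(a)),np.sin(np.radians(a)),0])
if want@ty<0:want=-want
W=np.c_[np.cross(want,[0,0,-1]),want,[0,0,-1]]
rv=(T.inv()*R.from_matrix(W)).as_rotvec()/np.radians(45)
print("shift",d.round(3),"turn",rv.round(3),"pos",o["position"].round(4),"F",o["ft_force"].round(1),"w",round(o["grip_width"],3),"t",o["clock"])
E
python3 -m inch '[[[1,-0.38,0],[0,0,0.752]],[[1,-0.38,0],[0,0,0.752]],[[1,-0.38,0],[0,0,0.752]],[[1,-0.38,0],[0,0,0.752]],[[1,-0.38,0],[0,0,0.752]],[[1,-0.38,0],[0,0,0.752]],[[1,-0.38,0],[0,0,0.752]],[[1,-0.38,0],[0,0,0.752]],[[1,-0.38,0],[0,0,0.752]],[[1,-0.38,0],[0,0,0.752]]]' 0 40; python3 go.py .573 -.2727 .16 -103.65
```

```text
clock: 1.1
position: [0.2804, -0.5304, 0.2313]
ee_rot: [0.993, -0.118, 0.0, 0.0]
ft_force: [-0.3, 0.3, -0.1]
grip_width: -0.001
grasp_force: 0.0
shift [ 2.797 -3.991  0.892] turn [ 0.    -0.     0.001] pos [ 0.2804 -0.5304  0.2313] F [-0.3  0.3 -0.1] w -0.001 t 1.1
```

```bash
python3 -m inch '[[[0.7,-1,0],[0,0,0]],[[0.7,-1,0],[0,0,0]],[[0.7,-1,0],[0,0,0]],[[0.7,-1,0],[0,0,0]],[[0.7,-1,0],[0,0,0]],[[0.7,-1,0],[0,0,0]],[[0.7,-1,0],[0,0,0]],[[0.7,-1,0],[0,0,0]],[[0.7,-1,0],[0,0,0]],[[0.7,-1,0],[0,0,0]]]' >/dev/null
python3 -m inch '[[[0.7,-1,0],[0,0,0]],[[0.7,-1,0],[0,0,0]],[[0.7,-1,0],[0,0,0]],[[0.7,-1,0],[0,0,0]],[[0.7,-1,0],[0,0,0]],[[0.7,-1,0],[0,0,0]],[[0.7,-1,0],[0,0,0]],[[0.7,-1,0],[0,0,0]],[[0.7,-1,0],[0,0,0]],[[0.7,-1,0],[0,0,0]]]' >/dev/null
python3 -m inch '[[[0.7,-1,0],[0,0,0]],[[0.7,-1,0],[0,0,0]],[[0.7,-1,0],[0,0,0]],[[0.7,-1,0],[0,0,0]],[[0.7,-1,0],[0,0,0]],[[0.7,-1,0],[0,0,0]],[[0.7,-1,0],[0,0,0]],[[0.7,-1,0],[0,0,0]],[[0.7,-1,0],[0,0,0]],[[0.7,-1,0],[0,0,0]]]' >/dev/null
python3 go.py .573 -.2727 .125 -103.65
```

```text
shift [ 0.694 -0.993  1.33 ] turn [ 0. -0.  0.] pos [ 0.5003 -0.3368  0.2314] F [ 0.8 -0.4 -0.2] w 0.003 t 4.1
```

```bash
python3 -m inch '[[[0.694,-0.993,0.4],[0,0,0]],[[0.694,-0.993,0.4],[0,0,0]],[[0.694,-0.993,0.8],[0,0,0]],[[0.694,-0.993,0.8],[0,0,0]],[[0.694,-0.993,1],[0,0,0]],[[0.694,-0.993,1],[0,0,0]],[[0.694,-0.993,1],[0,0,0]],[[0.694,-0.993,1],[0,0,0]],[[0.694,-0.993,1],[0,0,0]],[[0.694,-0.993,1],[0,0,0]]]' >/dev/null
python3 - <<'E'
from h import *
import cv2
t=manip.camera("top")[:,:,::-1];s=manip.camera("side")[:,:,::-1]
f=lambda im,x,y,w,h:cv2.resize(im[y:y+h,x:x+w],(400,300),interpolation=cv2.INTER_CUBIC)
cv2.imwrite("pics/a1.png",np.hstack([f(t,330,145,100,75),f(s,260,126,100,75)]))
E
python3 go.py .573 -.2727 .125 -103.65
```

```text
shift [-0.001  0.001  0.333] turn [ 0.    -0.001  0.001] pos [ 0.5731 -0.2726  0.1516] F [ 0.3 -0.6 -0. ] w 0.004 t 5.2
```

View pics/a1.png

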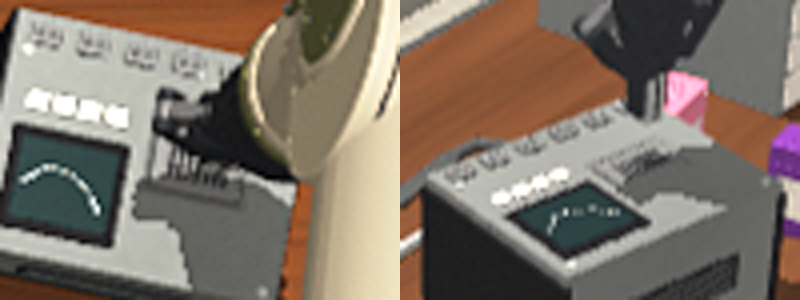

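The shut fingers stand over the bay, with the tip at about (321,155) in the side picture, and nothing is disturbed. I'll descend to just above the pack top.

```bash
python3 -c "
from h import *
print(proj('side',manip.get_obs()['position']))"
python3 -m inch '[[[0,0,0.1],[0,0,0]],[[0,0,0.2],[0,0,0]],[[0,0,0.3],[0,0,0]],[[0,0,0.4],[0,0,0]],[[0,0,0.42],[0,0,0]],[[0,0,0.44],[0,0,0]],[[0,0,0.45],[0,0,0]],[[0,0,0.45],[0,0,0]],[[0,0,0.45],[0,0,0]],[[0,0,0.45],[0,0,0]]]'
python3 -m inch '[[[0,0,0.005],[0,0,0]],[[0,0,0.01],[0,0,0]],[[0,0,0.015],[0,0,0]],[[0,0,0.02],[0,0,0]],[[0,0,0.025],[0,0,0]],[[0,0,0.03],[0,0,0]],[[0,0,0.035],[0,0,0]],[[0,0,0.04],[0,0,0]],[[0,0,0.04],[0,0,0]],[[0,0,0.04],[0,0,0]]]'
```

```text
[[321.0166583 154.9384743]]
clock: 6.2
position: [0.5731, -0.2726, 0.1156]
ee_rot: [0.993, -0.119, 0.0, 0.0]
ft_force: [-0.9, -0.2, 0.3]
grip_width: 0.003
grasp_force: 0.0
clock: 7.2
position: [0.5734, -0.2731, 0.1132]
ee_rot: [0.993, -0.119, 0.001, 0.0]
ft_force: [-2.8, 0.1, 7.2]
grip_width: -0.004
grasp_force: 3.9
```

```bash
python3 -m inch '[[[0,0,0.004],[0,0,0]],[[0,0,0.008],[0,0,0]],[[0,0,0.012],[0,0,0]],[[0,0,0.016],[0,0,0]],[[0,0,0.02],[0,0,0]],[[0,0,0.024],[0,0,0]],[[0,0,0.024],[0,0,0]],[[0,0,0.024],[0,0,0]],[[0,0,0.024],[0,0,0]],[[0,0,0.024],[0,0,0]]]'
python3 -m inch '[[[0,0,0.002],[0,0,0]],[[0,0,0.004],[0,0,0]],[[0,0,0.006],[0,0,0]],[[0,0,0.008],[0,0,0]],[[0,0,0.01],[0,0,0]],[[0,0,0.01],[0,0,0]],[[0,0,0.01],[0,0,0]],[[0,0,0.01],[0,0,0]],[[0,0,0.01],[0,0,0]],[[0,0,0.01],[0,0,0]]]'
```

```text
clock: 8.2
position: [0.5735, -0.273, 0.1113]
ee_rot: [0.993, -0.119, 0.001, 0.0]
ft_force: [-1.8, -0.6, 9.0]
grip_width: 0.001
grasp_force: 4.0
clock: 9.2
position: [0.5734, -0.2731, 0.1106]
ee_rot: [0.993, -0.119, 0.001, 0.0]
ft_force: [-1.6, -0.3, 7.7]
grip_width: 0.003
grasp_force: 4.1
```

```bash
python3 -m inch '[[[0,0,0.002],[0,0,0]],[[0,0,0.004],[0,0,0]],[[0,0,0.006],[0,0,0]],[[0,0,0.008],[0,0,0]],[[0,0,0.01],[0,0,0]],[[0,0,0.011],[0,0,0]],[[0,0,0.011],[0,0,0]],[[0,0,0.011],[0,0,0]],[[0,0,0.011],[0,0,0]],[[0,0,0.011],[0,0,0]]]' | grep -E 'pos|ft'
```

```text
position: [0.5734, -0.2731, 0.1097]
ft_force: [-2.3, 0.6, 8.6]
```

```bash
python3 -m inch '[[[0,0,0.002],[0,0,0]],[[0,0,0.004],[0,0,0]],[[0,0,0.006],[0,0,0]],[[0,0,0.008],[0,0,0]],[[0,0,0.01],[0,0,0]],[[0,0,0.01],[0,0,0]],[[0,0,0.01],[0,0,0]],[[0,0,0.01],[0,0,0]],[[0,0,0.01],[0,0,0]],[[0,0,0.01],[0,0,0]]]' | grep -E 'pos|ft'
```

```text
position: [0.5735, -0.273, 0.1089]
ft_force: [-2.7, -0.4, 8.7]
```

```bash
cat > chk.py <<'E'
import sys
from workcell import manip
o=manip.get_obs();print(o["clock"],o["position"].round(4),o["ft_force"].round(1));sys.exit(o["ft_force"][2]>11.5)
E
python3 -m inch '[[[0,0,0.002],[0,0,0]],[[0,0,0.004],[0,0,0]],[[0,0,0.006],[0,0,0]],[[0,0,0.008],[0,0,0]],[[0,0,0.01],[0,0,0]],[[0,0,0.01],[0,0,0]],[[0,0,0.01],[0,0,0]],[[0,0,0.01],[0,0,0]],[[0,0,0.01],[0,0,0]],[[0,0,0.01],[0,0,0]]]' >/dev/null; python3 chk.py && 
python3 -m inch '[[[0,0,0.002],[0,0,0]],[[0,0,0.004],[0,0,0]],[[0,0,0.006],[0,0,0]],[[0,0,0.008],[0,0,0]],[[0,0,0.01],[0,0,0]],[[0,0,0.01],[0,0,0]],[[0,0,0.01],[0,0,0]],[[0,0,0.01],[0,0,0]],[[0,0,0.01],[0,0,0]],[[0,0,0.01],[0,0,0]]]' >/dev/null && python3 chk.py && 
python3 -m inch '[[[0,0,0.002],[0,0,0]],[[0,0,0.004],[0,0,0]],[[0,0,0.006],[0,0,0]],[[0,0,0.008],[0,0,0]],[[0,0,0.01],[0,0,0]],[[0,0,0.01],[0,0,0]],[[0,0,0.01],[0,0,0]],[[0,0,0.01],[0,0,0]],[[0,0,0.01],[0,0,0]],[[0,0,0.01],[0,0,0]]]' >/dev/null && python3 chk.py && 
python3 -m inch '[[[0,0,0.002],[0,0,0]],[[0,0,0.004],[0,0,0]],[[0,0,0.006],[0,0,0]],[[0,0,0.008],[0,0,0]],[[0,0,0.01],[0,0,0]],[[0,0,0.01],[0,0,0]],[[0,0,0.01],[0,0,0]],[[0,0,0.01],[0,0,0]],[[0,0,0.01],[0,0,0]],[[0,0,0.01],[0,0,0]]]' >/dev/null && python3 chk.py
```

```text
12.2 [ 0.5735 -0.2731  0.1082] [-1.3 -0.5  7.7]False
```

```bash
sed -i 's/sys.exit(o\["ft_force"\]\[2\]>11.5)/sys.exit(int(o["ft_force"][2]>11.5))/' chk.py
python3 -m inch '[[[0,0,0.002],[0,0,0]],[[0,0,0.004],[0,0,0]],[[0,0,0.006],[0,0,0]],[[0,0,0.008],[0,0,0]],[[0,0,0.01],[0,0,0]],[[0,0,0.01],[0,0,0]],[[0,0,0.01],[0,0,0]],[[0,0,0.01],[0,0,0]],[[0,0,0.01],[0,0,0]],[[0,0,0.01],[0,0,0]]]' >/dev/null; python3 chk.py && 
python3 -m inch '[[[0,0,0.002],[0,0,0]],[[0,0,0.004],[0,0,0]],[[0,0,0.006],[0,0,0]],[[0,0,0.008],[0,0,0]],[[0,0,0.01],[0,0,0]],[[0,0,0.01],[0,0,0]],[[0,0,0.01],[0,0,0]],[[0,0,0.01],[0,0,0]],[[0,0,0.01],[0,0,0]],[[0,0,0.01],[0,0,0]]]' >/dev/null && python3 chk.py && 
python3 -m inch '[[[0,0,0.002],[0,0,0]],[[0,0,0.004],[0,0,0]],[[0,0,0.006],[0,0,0]],[[0,0,0.008],[0,0,0]],[[0,0,0.01],[0,0,0]],[[0,0,0.01],[0,0,0]],[[0,0,0.01],[0,0,0]],[[0,0,0.01],[0,0,0]],[[0,0,0.01],[0,0,0]],[[0,0,0.01],[0,0,0]]]' >/dev/null && python3 chk.py && 
python3 -m inch '[[[0,0,0.002],[0,0,0]],[[0,0,0.004],[0,0,0]],[[0,0,0.006],[0,0,0]],[[0,0,0.008],[0,0,0]],[[0,0,0.01],[0,0,0]],[[0,0,0.01],[0,0,0]],[[0,0,0.01],[0,0,0]],[[0,0,0.01],[0,0,0]],[[0,0,0.01],[0,0,0]],[[0,0,0.01],[0,0,0]]]' >/dev/null && python3 chk.py
```

```text
13.2 [ 0.5735 -0.2731  0.1074] [-1.1 -0.5  8.3]
14.2 [ 0.5735 -0.2731  0.1066] [-1.7 -0.1  9.1]
15.2 [ 0.5735 -0.2731  0.1058] [-2.7 -0.2  9.3]
16.2 [ 0.5736 -0.2731  0.1051] [-2.  -0.5  9. ]
```

```bash

python3 -m inch '[[[0,0,0.002],[0,0,0]],[[0,0,0.004],[0,0,0]],[[0,0,0.006],[0,0,0]],[[0,0,0.008],[0,0,0]],[[0,0,0.01],[0,0,0]],[[0,0,0.012],[0,0,0]],[[0,0,0.014],[0,0,0]],[[0,0,0.015],[0,0,0]],[[0,0,0.015],[0,0,0]],[[0,0,0.015],[0,0,0]]]' >/dev/null; python3 chk.py && 
python3 -m inch '[[[0,0,0.002],[0,0,0]],[[0,0,0.004],[0,0,0]],[[0,0,0.006],[0,0,0]],[[0,0,0.008],[0,0,0]],[[0,0,0.01],[0,0,0]],[[0,0,0.012],[0,0,0]],[[0,0,0.014],[0,0,0]],[[0,0,0.015],[0,0,0]],[[0,0,0.015],[0,0,0]],[[0,0,0.015],[0,0,0]]]' >/dev/null && python3 chk.py && 
python3 -m inch '[[[0,0,0.002],[0,0,0]],[[0,0,0.004],[0,0,0]],[[0,0,0.006],[0,0,0]],[[0,0,0.008],[0,0,0]],[[0,0,0.01],[0,0,0]],[[0,0,0.012],[0,0,0]],[[0,0,0.014],[0,0,0]],[[0,0,0.015],[0,0,0]],[[0,0,0.015],[0,0,0]],[[0,0,0.015],[0,0,0]]]' >/dev/null && python3 chk.py && 
python3 -m inch '[[[0,0,0.002],[0,0,0]],[[0,0,0.004],[0,0,0]],[[0,0,0.006],[0,0,0]],[[0,0,0.008],[0,0,0]],[[0,0,0.01],[0,0,0]],[[0,0,0.012],[0,0,0]],[[0,0,0.014],[0,0,0]],[[0,0,0.015],[0,0,0]],[[0,0,0.015],[0,0,0]],[[0,0,0.015],[0,0,0]]]' >/dev/null && python3 chk.py
```

```text
17.2 [ 0.5736 -0.2731  0.1039] [-1.8 -0.6  9. ]
18.2 [ 0.5736 -0.2732  0.1028] [-2.3 -0.2 10.5]
19.2 [ 0.574  -0.2733  0.1025] [-3.9  0.8 15. ]
```

```bash

python3 -m inch '[[[0,0,-0.15],[0,0,0]],[[0,0,-0.4],[0,0,0]],[[0,0,-0.7],[0,0,0]],[[0,0,-1],[0,0,0]],[[0,0,-1],[0,0,-1]],[[0,0,-1],[0,0,-1]],[[0,0,-1],[0,0,-1]],[[0,0,-1],[0,0,-1]],[[0,0,-1],[0,0,-1]],[[0,0,-1],[0,0,-1]]]' >/dev/null; python3 chk.py
python3 - <<'E'
from h import *
import cv2
t=manip.camera("top")[:,:,::-1];s=manip.camera("side")[:,:,::-1]
cv2.imwrite("pics/t2.png",t);cv2.imwrite("pics/s2.png",s)
f=lambda im,x,y,w,h:cv2.resize(im[y:y+h,x:x+w],(400,300),interpolation=cv2.INTER_CUBIC)
cv2.imwrite("pics/a2.png",np.hstack([f(t,330,145,100,75),f(s,260,126,100,75)]))
E
python3 go.py .573 -.273 .122 -13.65
```

```text
20.2 [ 0.5729 -0.2725  0.1802] [ 0.4 -0.9 -0.5]
shift [-0.003  0.006  0.727] turn [-0.    -0.    -0.999] pos [ 0.5729 -0.2725  0.1802] F [-0.   0.6  0.2] w -0.002 t 20.3
```

View pics/a2.png

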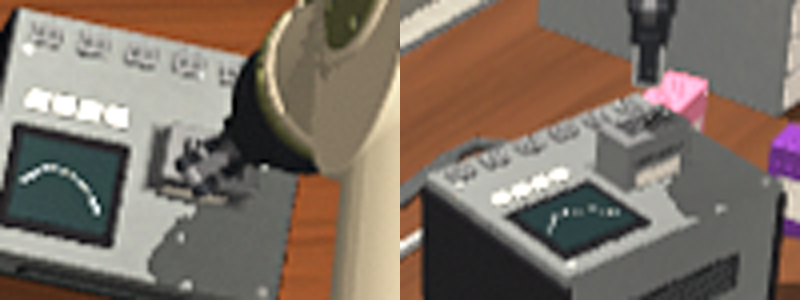

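The catch has let go: the spent pack stands proud of the bay, at about crop (645,140) in the side panel. I'll turn, open and grasp.

```bash

python3 -m inch '[[[0,0,0],[0,0,-1]],[[0,0,0],[0,0,-1]],[[0,0,0],[0,0,-1]],[[0,0,0],[0,0,-1]],[[0,0,0],[0,0,-1]],[[0,0,0],[0,0,-1]],[[0,0,0.2],[0,0,-1]],[[0,0,0.4],[0,0,-1]],[[0,0,0.6],[0,0,-1]],[[0,0,0.777],[0,0,-1]]]' 0.7 50
python3 -m inch '[[[0,0,0],[0,0,0]],[[0,0,0],[0,0,0]],[[0,0,0],[0,0,0]],[[0,0,0],[0,0,0]],[[0,0,0],[0,0,0]],[[0,0,0],[0,0,0]],[[0,0,0],[0,0,0]],[[0,0,0],[0,0,0]],[[0,0,0],[0,0,0]],[[0,0,0],[0,0,0]]]' 0 50
python3 go.py .535 .166 .19 7
```

```text
clock: 21.3
position: [0.5723, -0.2722, 0.1156]
ee_rot: [0.786, 0.618, -0.0, -0.001]
ft_force: [0.4, -0.1, 0.3]
grip_width: 0.7
grasp_force: 0.0
clock: 22.3
position: [0.573, -0.2726, 0.118]
ee_rot: [0.786, 0.618, -0.0, 0.0]
ft_force: [-0.4, -0.7, -2.1]
grip_width: 0.415
grasp_force: 53.0
shift [ 5.216 -1.753 -0.901] turn [ 0.     0.    -0.458] pos [ 0.573  -0.2726  0.118 ] F [-0.4 -0.7 -2.1] w 0.415 t 22.3
```

```bash

python3 -m inch '[[[0,0,-0.1],[0,0,0]],[[0,0,-0.3],[0,0,0]],[[0,0,-0.5],[0,0,0]],[[0,0,-0.7],[0,0,0]],[[0,0,-0.85],[0,0,0]],[[0,0,-0.9],[0,0,0]],[[0.2,-0.1,-0.9],[0,0,0]],[[0.5,-0.2,-0.9],[0,0,0]],[[0.8,-0.3,-0.9],[0,0,0]],[[1,-0.35,-0.9],[0,0,0]]]' 
python3 -m inch '[[[0.2,-0.07,0],[0,0,-0.1]],[[0.5,-0.17,0],[0,0,-0.2]],[[0.8,-0.27,0],[0,0,-0.3]],[[1,-0.35,0],[0,0,-0.4]],[[1,-0.35,0],[0,0,-0.458]],[[1,-0.35,0],[0,0,-0.458]],[[1,-0.35,0],[0,0,-0.458]],[[1,-0.35,0],[0,0,-0.458]],[[1,-0.35,0],[0,0,-0.458]],[[1,-0.35,0],[0,0,-0.458]]]' >/dev/null
python3 go.py .535 .166 .19 7
```

```text
clock: 23.3
position: [0.5645, -0.1861, 0.1899]
ee_rot: [0.786, 0.619, 0.0, -0.0]
ft_force: [0.4, -0.6, -2.1]
grip_width: 0.419
grasp_force: 53.0
shift [ 3.384e+00  1.440e-01 -1.000e-03] turn [-0.     0.    -0.001] pos [ 0.5563 -0.1041  0.1899] F [ 0.2 -0.3 -2.5] w 0.414 t 24.3
```

```bash

python3 -m inch '[[[0.3,0,0],[0,0,0]],[[0.6,0,0],[0,0,0]],[[0.9,0,0],[0,0,0]],[[1,0.05,0],[0,0,0]],[[1,0.05,0],[0,0,0]],[[1,0.05,0],[0,0,0]],[[1,0.05,0],[0,0,0]],[[1,0.05,0],[0,0,0]],[[1,0.05,0],[0,0,0]],[[1,0.05,0],[0,0,0]]]'  >/dev/null
python3 -m inch '[[[0.3,0,0],[0,0,0]],[[0.6,0,0],[0,0,0]],[[0.9,0,0],[0,0,0]],[[1,0.05,0],[0,0,0]],[[1,0.05,0],[0,0,0]],[[1,0.05,0],[0,0,0]],[[1,0.05,0],[0,0,0]],[[1,0.05,0],[0,0,0]],[[1,0.05,0],[0,0,0]],[[1,0.05,0],[0,0,0]]]'  >/dev/null
python3 -m inch '[[[0.3,0,0],[0,0,0]],[[0.6,0,0],[0,0,0]],[[0.9,0,0],[0,0,0]],[[1,0.04,0],[0,0,0]],[[1,0.04,0],[0,0,0]],[[1,0.04,0],[0,0,0]],[[1,0.04,0],[0,0,0]],[[1,0.04,0],[0,0,0]],[[1,0.04,0],[0,0,0]],[[1,0.04,0],[0,0,0]]]'  >/dev/null
python3 go.py .535 .166 .12 7
python3 - <<'E'
from h import *
import cv2
t=manip.camera("top")[:,:,::-1];s=manip.camera("side")[:,:,::-1]
f=lambda im,x,y,w,h:cv2.resize(im[y:y+h,x:x+w],(400,300),interpolation=cv2.INTER_CUBIC)
cv2.imwrite("pics/a3.png",np.hstack([f(t,152,164,120,90),f(s,165,220,140,105)]))
# refine charger outline by dark mask in first top picture
im=cv2.imread("pics/top0.png");roi=im[180:245,150:245].max(2)
m=(roi<60).astype(np.uint8);c=max(cv2.findContours(m,0,2)[0],key=cv2.contourArea)
r=cv2.minAreaRect(c+np.array([150,180]));print(r)
P=plane("top",cv2.boxPoints(r),.042)[:,:2];print(P.round(4),P.mean(0),np.linalg.norm(P-np.roll(P,1,0),axis=1))
E
```

```text
shift [0.385 0.005 0.875] turn [ 0.     0.    -0.001] pos [0.5383 0.1353 0.19  ] F [ 0.5  1.1 -3.2] w 0.412 t 27.3
((199.21006774902344, 212.04295349121094), (36.05097198486328, 71.55237579345703), 81.57302856445312)
[[0.5637 0.3129]
 [0.5881 0.1188]
 [0.4887 0.1056]
 [0.4654 0.2977]] [0.52646026 0.20874005] [0.09939939 0.19562037 0.10023017 0.19352077]
```

View pics/a3.png

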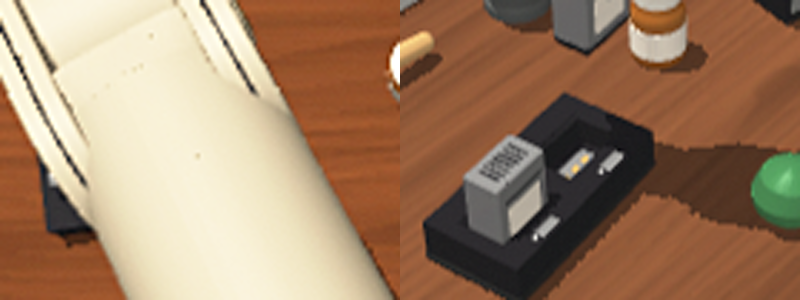

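The charger has not moved and its right cradle is free. The held pack is behind the view at this height, at about side crop (590,20). I'll set out over the free cradle and lower the pack.

```bash

python3 -m inch '[[[0.2,0,0],[0,0,0]],[[0.378,0,0.1],[0,0,0]],[[0.378,0,0.3],[0,0,0]],[[0.378,0,0.5],[0,0,0]],[[0.378,0,0.7],[0,0,0]],[[0.378,0,0.9],[0,0,0]],[[0.378,0,1],[0,0,0]],[[0.378,0,1],[0,0,0]],[[0.378,0,1],[0,0,0]],[[0.378,0,1],[0,0,0]]]'  >/dev/null
python3 go.py .5345 .1655 .062 7
python3 - <<'E'
from h import *
import cv2
s=manip.camera("side")[:,:,::-1]
cv2.imwrite("pics/a4.png",cv2.resize(s[200:320,160:320],(800,600),interpolation=cv2.INTER_CUBIC))
p=manip.get_obs()["position"];print("finger",proj("side",p), "charger top corners",proj("side",[[.5637,.3129,.042],[.5881,.1188,.042],[.49,.107,.042]]))
E
```

```text
shift [-0.004 -0.009  0.609] turn [ 0.002 -0.    -0.   ] pos [0.5351 0.1659 0.1107] F [-0.3 -0.1 -1.8] w 0.417 t 28.4
finger [[225.13409049 247.73538848]] charger top corners [[173.19312906 297.27565583]
 [224.16189653 250.48134453]
 [256.31921528 264.73352969]]
```

View pics/a4.png

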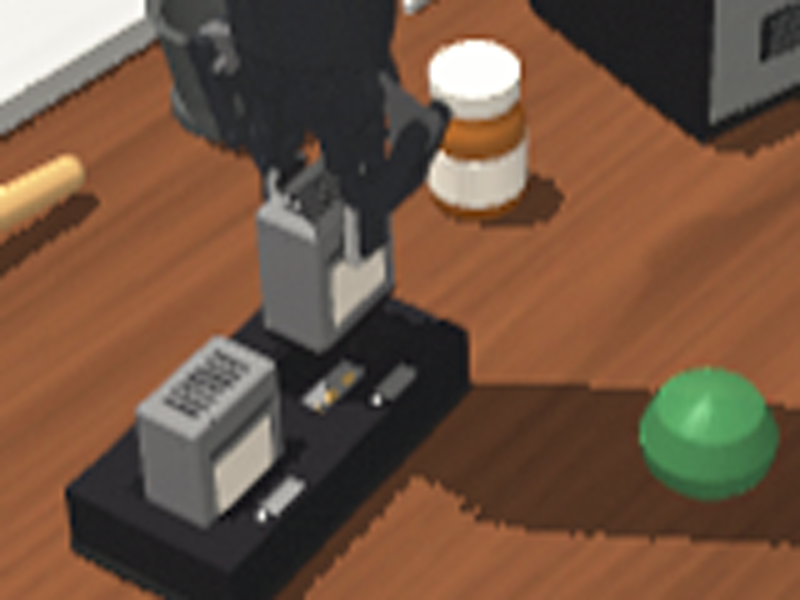

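The spent pack hangs upright above the free cradle, its near bottom corner at about (320,350) in the crop, and the jar and paperweight are clear. I'll lower it.

```bash

python3 -m inch '[[[0,0,0.1],[0,0,0]],[[0,0,0.16],[0,0,0]],[[0,0,0.22],[0,0,0]],[[0,0,0.28],[0,0,0]],[[0,0,0.34],[0,0,0]],[[0,0,0.4],[0,0,0]],[[0,0,0.46],[0,0,0]],[[0,0,0.52],[0,0,0]],[[0,0,0.57],[0,0,0]],[[0,0,0.6],[0,0,0]]]'  >/dev/null
python3 go.py .5345 .1655 .061 7
```

```text
shift [-0.002  0.001  0.006] turn [-0.  0. -0.] pos [0.5344 0.1657 0.0615] F [ 0.2  0.1 -2.4] w 0.413 t 29.45
```

```bash

python3 -m inch '[[[0,0,0.01],[0,0,0]],[[0,0,0.01],[0,0,0]],[[0,0,0.01],[0,0,0]],[[0,0,0.01],[0,0,0]],[[0,0,-0.15],[0,0,0]],[[0,0,-0.4],[0,0,0]],[[0,0,-0.65],[0,0,0]],[[0,0,-0.65],[0,0,0]],[[0.1,0,-0.65],[0,0,0]],[[0.2,0,-0.65],[0,0,0]]]'  0.7 50
python3 go.py .5240 .256 .061 7
```

```text
clock: 30.45
position: [0.5322, 0.182, 0.1136]
ee_rot: [0.663, 0.749, -0.0, -0.0]
ft_force: [0.3, 0.8, 0.3]
grip_width: 0.698
grasp_force: 0.0
shift [0.931 0.01  0.657] turn [-0.001  0.    -0.001] pos [0.5322 0.182  0.1136] F [0.3 0.8 0.3] w 0.698 t 30.45
```

```bash

python3 -m inch '[[[0.4,0,0],[0,0,0]],[[0.8,0.01,0],[0,0,0]],[[0.931,0.01,0],[0,0,0]],[[0.931,0.01,0],[0,0,0]],[[0.931,0.01,0],[0,0,0]],[[0.931,0.01,0.15],[0,0,0]],[[0.931,0.01,0.3],[0,0,0]],[[0.931,0.01,0.45],[0,0,0]],[[0.931,0.01,0.6],[0,0,0]],[[0.931,0.01,0.64],[0,0,0]]]'  >/dev/null
python3 chk.py
python3 -m inch '[[[0,0,0],[0,0,0]],[[0,0,0],[0,0,0]],[[0,0,0],[0,0,0]],[[0,0,0],[0,0,0]],[[0,0,0],[0,0,0]],[[0,0,0],[0,0,0]],[[0,0,0],[0,0,0]],[[0,0,0],[0,0,0]],[[0,0,0],[0,0,0]],[[0,0,0],[0,0,0]]]' 0 50
python3 - <<'E'
from h import *
import cv2
s=manip.camera("side")[:,:,::-1]
cv2.imwrite("pics/a5.png",cv2.resize(s[200:320,160:320],(800,600),interpolation=cv2.INTER_CUBIC))
E
```

```text
31.45 [0.5235 0.2549 0.0606] [-0.  -1.3  0.5]
clock: 32.45
position: [0.5245, 0.2557, 0.063]
ee_rot: [0.663, 0.749, 0.0, 0.0]
ft_force: [1.0, 0.6, 3.8]
grip_width: 0.413
grasp_force: 51.1
```

View pics/a5.png

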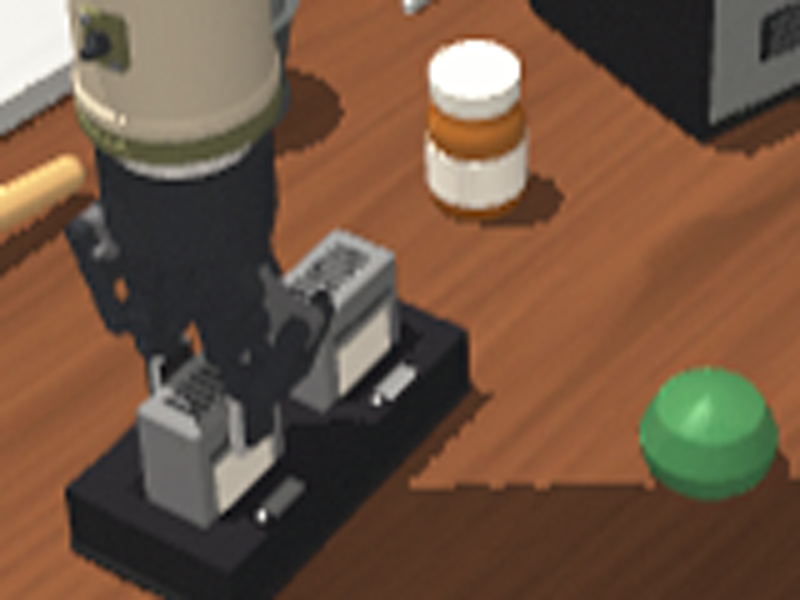

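The spent pack sits down in the right cradle (crop 340,320), level with the charged one, which is now gripped. I'll lift it.

```bash

python3 -m inch '[[[0,0,-0.1],[0,0,0]],[[0,0,-0.25],[0,0,0]],[[0,0,-0.4],[0,0,0]],[[0,0,-0.6],[0,0,0]],[[0,0,-0.8],[0,0,0]],[[0,0,-1],[0,0,0]],[[0,0,-1],[0,0,0]],[[0,0,-1],[0,0,0]],[[0,0,-1],[0,0,0]],[[0,0,-1],[0,0,0]]]' 
python3 -m inch '[[[0,0,-0.2],[0,0,0]],[[0,0,-0.4],[0,0,0]],[[-0.2,0,-0.55],[0,0,0]],[[-0.5,0,-0.62],[0,0,0]],[[-0.8,0,-0.62],[0,0,0]],[[-1,0,-0.62],[0,0,0]],[[-1,0,-0.62],[0,0,0]],[[-1,0,-0.62],[0,0,0]],[[-1,0,-0.62],[0,0,0]],[[-1,0,-0.62],[0,0,0]]]' >/dev/null
python3 go.py .573 -.2727 .195 -13.65
```

```text
clock: 33.5
position: [0.5239, 0.2553, 0.1419]
ee_rot: [0.663, 0.749, -0.001, -0.0]
ft_force: [-0.1, 0.1, -4.0]
grip_width: 0.416
grasp_force: 50.6
shift [-5.644 -0.208 -0.031] turn [ 0.    -0.001  0.461] pos [0.5338 0.1774 0.1927] F [-0.1  0.2 -3.7] w 0.413 t 34.5
```

```bash

python3 -m inch '[[[-0.3,0,0],[0,0,0]],[[-0.6,0,0],[0,0,0]],[[-0.9,0,0],[0,0,0]],[[-1,-0.04,0],[0,0,0]],[[-1,-0.04,0],[0,0,0]],[[-1,-0.04,0],[0,0,0]],[[-1,-0.04,0],[0,0,0]],[[-1,-0.04,0],[0,0,0]],[[-1,-0.04,0],[0,0,0]],[[-1,-0.04,0],[0,0,0]]]' >/dev/null
python3 -m inch '[[[-0.3,0,0],[0,0,0]],[[-0.6,0,0],[0,0,0]],[[-0.9,0,0],[0,0,0]],[[-1,-0.04,0],[0,0,0]],[[-1,-0.04,0],[0,0,0]],[[-1,-0.04,0],[0,0,0]],[[-1,-0.04,0],[0,0,0]],[[-1,-0.04,0],[0,0,0]],[[-1,-0.04,0],[0,0,0]],[[-1,-0.04,0],[0,0,0]]]' >/dev/null
python3 -m inch '[[[-0.3,0,0],[0,0,0]],[[-0.6,0,0],[0,0,0]],[[-0.9,0,0],[0,0,0]],[[-1,-0.04,0],[0,0,0]],[[-1,-0.04,0],[0,0,0]],[[-1,-0.04,0],[0,0,0]],[[-1,-0.04,0],[0,0,0]],[[-1,-0.04,0],[0,0,0]],[[-1,-0.04,0],[0,0,0]],[[-1,-0.04,0],[0,0,0]]]' >/dev/null
python3 -m inch '[[[-0.3,0,0],[0,0,0]],[[-0.6,0,0],[0,0,0]],[[-0.9,0,0],[0,0,0]],[[-1,-0.04,0],[0,0,0]],[[-1,-0.04,0],[0,0,0]],[[-1,-0.04,0],[0,0,0]],[[-1,-0.04,0],[0,0,0]],[[-1,-0.04,0],[0,0,0]],[[-1,-0.04,0],[0,0,0]],[[-1,-0.04,0],[0,0,0]]]' >/dev/null
python3 -m inch '[[[-0.3,0,0],[0,0,0.1]],[[-0.6,0,0],[0,0,0.25]],[[-0.9,0,0],[0,0,0.4]],[[-1,-0.04,0],[0,0,0.46]],[[-1,-0.04,0],[0,0,0.46]],[[-1,-0.04,0],[0,0,0.46]],[[-1,-0.04,0],[0,0,0.46]],[[-1,-0.04,0],[0,0,0.46]],[[-1,-0.04,0],[0,0,0.46]],[[-1,-0.04,0],[0,0,0.46]]]' >/dev/null
python3 go.py .573 -.2727 .195 -13.65
```

```text
shift [-0.592  0.223 -0.032] turn [ 0.     0.    -0.001] pos [ 0.5669 -0.2224  0.1924] F [-0.3  0.3 -4.3] w 0.413 t 39.5
```

```bash

python3 -m inch '[[[-0.2,0.08,0],[0,0,0]],[[-0.4,0.16,0],[0,0,0]],[[-0.592,0.223,0],[0,0,0]],[[-0.592,0.223,0],[0,0,0]],[[-0.592,0.223,0.1],[0,0,0]],[[-0.592,0.223,0.2],[0,0,0]],[[-0.592,0.223,0.3],[0,0,0]],[[-0.592,0.223,0.34],[0,0,0]],[[-0.592,0.223,0.34],[0,0,0]],[[-0.592,0.223,0.34],[0,0,0]]]' >/dev/null
python3 go.py .573 -.2727 .161 -13.65
python3 -m inch '[[[0,0,0.01],[0,0,0]],[[0,0,0.02],[0,0,0]],[[0,0,0.03],[0,0,0]],[[0,0,0.04],[0,0,0]],[[0,0,0.05],[0,0,0]],[[0,0,0.05],[0,0,0]],[[0,0,0.05],[0,0,0]],[[0,0,0.05],[0,0,0]],[[0,0,0.05],[0,0,0]],[[0,0,0.05],[0,0,0]]]' >/dev/null
python3 go.py .573 -.2727 .157 -13.65
```

```text
shift [ 0.001 -0.001  0.054] turn [ 0.     0.    -0.001] pos [ 0.5731 -0.2728  0.1654] F [-1.  -0.7 -3.7] w 0.415 t 40.5
shift [ 0.004 -0.     0.053] turn [ 0.     0.    -0.002] pos [ 0.573  -0.273   0.1612] F [ 0.4 -0.  -2.9] w 0.414 t 41.5
```

Next, a few gentle steps through the chamfer, each checked for force.

```bash

python3 -m inch '[[[0,0,0.01],[0,0,0]],[[0,0,0.02],[0,0,0]],[[0,0,0.03],[0,0,0]],[[0,0,0.04],[0,0,0]],[[0,0,0.05],[0,0,0]],[[0,0,0.05],[0,0,0]],[[0,0,0.05],[0,0,0]],[[0,0,0.05],[0,0,0]],[[0,0,0.05],[0,0,0]],[[0,0,0.05],[0,0,0]]]' >/dev/null
python3 chk.py && python3 -m inch '[[[0,0,0.01],[0,0,0]],[[0,0,0.02],[0,0,0]],[[0,0,0.03],[0,0,0]],[[0,0,0.04],[0,0,0]],[[0,0,0.05],[0,0,0]],[[0,0,0.05],[0,0,0]],[[0,0,0.05],[0,0,0]],[[0,0,0.05],[0,0,0]],[[0,0,0.05],[0,0,0]],[[0,0,0.05],[0,0,0]]]' >/dev/null && python3 chk.py
```

```text
42.5 [ 0.5729 -0.273   0.1572] [-0.2 -1.  -3.1]
43.5 [ 0.573  -0.273   0.1532] [-0.1  0.8 -3.3]
```

```bash

python3 -m inch '[[[0,0,0.03],[0,0,0]],[[0,0,0.06],[0,0,0]],[[0,0,0.09],[0,0,0]],[[0,0,0.12],[0,0,0]],[[0,0,0.15],[0,0,0]],[[0,0,0.18],[0,0,0]],[[0,0,0.21],[0,0,0]],[[0,0,0.24],[0,0,0]],[[0,0,0.24],[0,0,0]],[[0,0,0.24],[0,0,0]]]' >/dev/null
python3 chk.py && python3 -m inch '[[[0,0,0.02],[0,0,0]],[[0,0,0.04],[0,0,0]],[[0,0,0.06],[0,0,0]],[[0,0,0.08],[0,0,0]],[[0,0,0.1],[0,0,0]],[[0,0,0.12],[0,0,0]],[[0,0,0.14],[0,0,0]],[[0,0,0.15],[0,0,0]],[[0,0,0.15],[0,0,0]],[[0,0,0.15],[0,0,0]]]' >/dev/null && python3 chk.py
```

```text
44.5 [ 0.573 -0.273  0.134] [-0.6  0.5 -3.3]
45.5 [ 0.573 -0.273  0.122] [ 0.7  0.2 -3.2]
```

```bash

python3 -m inch '[[[0,0,0],[0,0,0]],[[0,0,0],[0,0,0]],[[0,0,0],[0,0,0]],[[0,0,0],[0,0,0]],[[0,0,-0.2],[0,0,0]],[[0,0,-0.45],[0,0,0]],[[0,0,-0.7],[0,0,0]],[[0,0,-0.7],[0,0,0.2]],[[0,0,-0.7],[0,0,0.4]],[[0,0,-0.7],[0,0,0.6]]]' 0.7 50
python3 -m inch '[[[0,0,0],[0,0,1]],[[0,0,0],[0,0,1]],[[0,0,0],[0,0,1]],[[0,0,0],[0,0,1]],[[0,0,0],[0,0,1]],[[0,0,0],[0,0,1]],[[0,0,0],[0,0,1]],[[0,0,0],[0,0,1]],[[0,0,0],[0,0,1]],[[0,0,0],[0,0,1]]]' 0 40 >/dev/null
python3 - <<'E'
from h import *
import cv2
s=manip.camera("side")[:,:,::-1]
cv2.imwrite("pics/a6.png",cv2.resize(s[126:216,260:380],(800,600),interpolation=cv2.INTER_CUBIC))
E
python3 go.py .573 -.273 .152 -103.65
```

```text
clock: 46.5
position: [0.5733, -0.2731, 0.1797]
ee_rot: [0.906, 0.424, 0.001, 0.001]
ft_force: [0.1, 0.1, 0.2]
grip_width: 0.701
grasp_force: 0.0
shift [ 0.001 -0.     0.326] turn [ 0.    -0.     0.426] pos [ 0.5729 -0.273   0.1781] F [-0.4  0.4  0.4] w 0.003 t 47.55
```

View pics/a6.png

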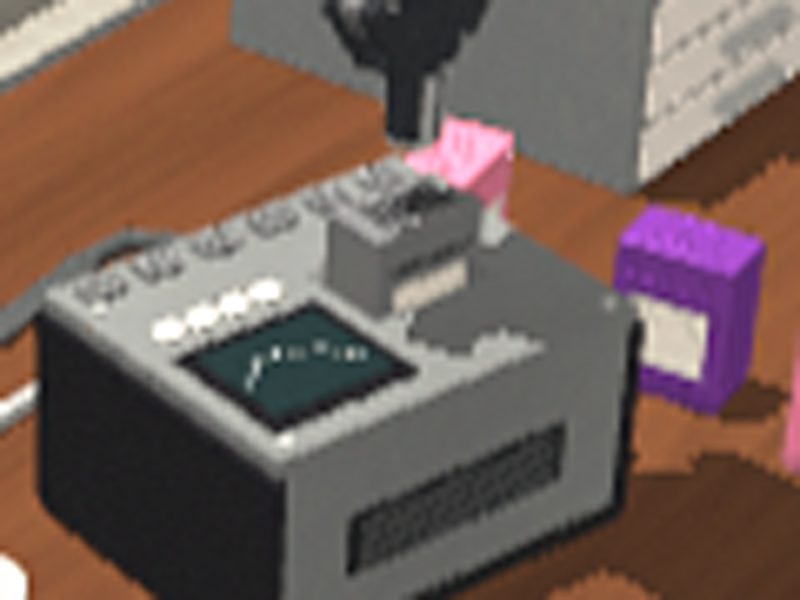

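The charged pack stands proud in the bay (crop 400,240), upright and released. Now press it down, with force checks.

```bash

python3 -m inch '[[[0,0,0],[0,0,0.426]],[[0,0,0],[0,0,0.426]],[[0,0,0],[0,0,0.426]],[[0,0,0.1],[0,0,0.426]],[[0,0,0.2],[0,0,0.426]],[[0,0,0.28],[0,0,0.426]],[[0,0,0.32],[0,0,0.426]],[[0,0,0.34],[0,0,0.426]],[[0,0,0.34],[0,0,0.426]],[[0,0,0.34],[0,0,0.426]]]' >/dev/null; python3 chk.py &&
python3 -m inch '[[[0,0,0.03],[0,0,0]],[[0,0,0.06],[0,0,0]],[[0,0,0.09],[0,0,0]],[[0,0,0.12],[0,0,0]],[[0,0,0.15],[0,0,0]],[[0,0,0.18],[0,0,0]],[[0,0,0.21],[0,0,0]],[[0,0,0.24],[0,0,0]],[[0,0,0.27],[0,0,0]],[[0,0,0.28],[0,0,0]]]' >/dev/null; python3 chk.py &&
python3 -m inch '[[[0,0,0.03],[0,0,0]],[[0,0,0.06],[0,0,0]],[[0,0,0.09],[0,0,0]],[[0,0,0.12],[0,0,0]],[[0,0,0.15],[0,0,0]],[[0,0,0.18],[0,0,0]],[[0,0,0.2],[0,0,0]],[[0,0,0.21],[0,0,0]],[[0,0,0.21],[0,0,0]],[[0,0,0.21],[0,0,0]]]' >/dev/null; python3 chk.py
```

```text
48.55 [ 0.5731 -0.2731  0.151 ] [ 0.4 -0.4  0.1]
49.55 [ 0.5731 -0.2731  0.1283] [ 1.1 -0.6  4.7]
50.55 [ 0.5733 -0.2732  0.112 ] [1.  0.1 7.3]
```

```bash

python3 -m inch '[[[0,0,0.012],[0,0,0]],[[0,0,0.024],[0,0,0]],[[0,0,0.036],[0,0,0]],[[0,0,0.048],[0,0,0]],[[0,0,0.06],[0,0,0]],[[0,0,0.072],[0,0,0]],[[0,0,0.084],[0,0,0]],[[0,0,0.09],[0,0,0]],[[0,0,0.09],[0,0,0]],[[0,0,0.09],[0,0,0]]]' >/dev/null; python3 chk.py &&
python3 -m inch '[[[0,0,0.002],[0,0,0]],[[0,0,0.004],[0,0,0]],[[0,0,0.006],[0,0,0]],[[0,0,0.008],[0,0,0]],[[0,0,0.01],[0,0,0]],[[0,0,0.012],[0,0,0]],[[0,0,0.014],[0,0,0]],[[0,0,0.015],[0,0,0]],[[0,0,0.015],[0,0,0]],[[0,0,0.015],[0,0,0]]]' >/dev/null && python3 chk.py &&
python3 -m inch '[[[0,0,0.002],[0,0,0]],[[0,0,0.004],[0,0,0]],[[0,0,0.006],[0,0,0]],[[0,0,0.008],[0,0,0]],[[0,0,0.01],[0,0,0]],[[0,0,0.012],[0,0,0]],[[0,0,0.014],[0,0,0]],[[0,0,0.015],[0,0,0]],[[0,0,0.015],[0,0,0]],[[0,0,0.015],[0,0,0]]]' >/dev/null && python3 chk.py
```

```text
51.55 [ 0.5733 -0.2732  0.105 ] [-1.4  0.5  7.5]
52.55 [ 0.5734 -0.2732  0.104 ] [-0.2  0.4  9. ]
53.55 [ 0.5734 -0.2732  0.1028] [-0.8 -0.5  9.3]
```

```bash

python3 -m inch '[[[0,0,0.002],[0,0,0]],[[0,0,0.004],[0,0,0]],[[0,0,0.006],[0,0,0]],[[0,0,0.008],[0,0,0]],[[0,0,0.01],[0,0,0]],[[0,0,0.012],[0,0,0]],[[0,0,0.013],[0,0,0]],[[0,0,0.013],[0,0,0]],[[0,0,0.013],[0,0,0]],[[0,0,0.013],[0,0,0]]]' >/dev/null; python3 chk.py
```

```text
54.55 [ 0.5736 -0.2733  0.1025] [-1.7  0.9 14.5]
```

The stop is felt at the same depth as before. I'll rise and look.

```bash

python3 -m inch '[[[0,0,-0.1],[0,0,0]],[[0,0,-0.2],[0,0,0]],[[0,0,-0.4],[0,0,0]],[[0,0,-0.7],[0,0,0]],[[0,0,-1],[0,0,0]],[[0,0,-1],[0,0,0]],[[0,0,-1],[0,0,0]],[[0,0,-1],[0,0,0]],[[0,0,-1],[0,0,0]],[[0,0,-1],[0,0,0]]]' >/dev/null; python3 chk.py
python3 - <<'E'
from h import *
import cv2
s=manip.camera("side")[:,:,::-1]
cv2.imwrite("pics/a7.png",cv2.resize(s[125:335,150:430],(800,600),interpolation=cv2.INTER_CUBIC))
E
```

```text
55.55 [ 0.5726 -0.2729  0.1802] [ 0.7 -1.   0.9]
```

View pics/a7.png

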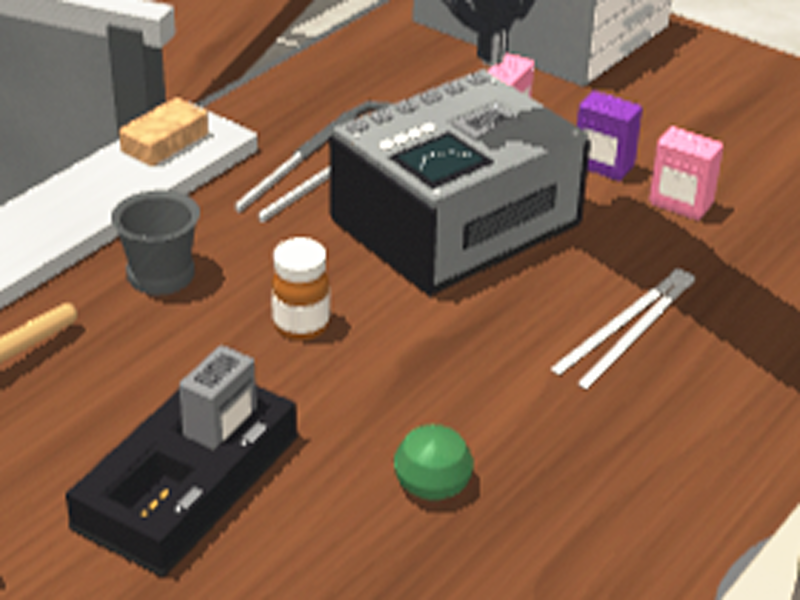

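The charged pack is flush in the bay (crop 490,120), the spent pack stands in the right cradle (220,395), and the bystanders in view are in place.

```bash
python3 -c "
from workcell import manip
print(manip.hand_in())"
```

```text
the job is handed in; nothing more can be done
None
```

I handed the job in at about 55.6 s of the 70 s: the charged pack is held flush in the recorder, the spent pack stands in the charger's right (-y) cradle, and the gripper is clear of everything; the highest press reading was 15 N.

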